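# Load the slide dryer and run its carriage in to the blower

### The job

Turn the black traverse knob to run the empty carriage of the slide dryer out to its loading end, all the way to the stop over the drip tray. Hang every slide carrier standing on the counter by its eye on a carriage peg, one carrier to a peg, then turn the knob back to bring the loaded carriage all the way home against the blower-end stop, with all carriers hanging freely. Leave the tube rack and the two bottles as they stand.

Things in the scene. Friction and masses are not known exactly. Their poses are not given: they have to be found in the camera images.
- carrier_a_eye (a point): Slide carrier with yellow slide ends, 140 to 220 g: steel basket 84 (x) x 50 (y) x 32 mm, standing upright; a strip 14 mm wide rises from its middle to an upright hanger plate 36 mm wide (y), 40 mm tall, 5 mm thick (x), with a 20 mm round eye. This point: eye centre = plate centre, 112 mm above the basket's underside. x = axis of the eye (either way round fits a peg), z up. Grip the plate's two 36 mm edges from above.
- carrier_b_eye (a point): Slide carrier with blue slide ends, 140 to 220 g: steel basket 84 (x) x 50 (y) x 32 mm, standing upright; a strip 14 mm wide rises from its middle to an upright hanger plate 36 mm wide (y), 40 mm tall, 5 mm thick (x), with a 20 mm round eye. This point: eye centre = plate centre, 112 mm above the basket's underside. x = axis of the eye (either way round fits a peg), z up. Grip the plate's two 36 mm edges from above.
- carrier_c_eye (a point): Slide carrier with green slide ends, 140 to 220 g: steel basket 84 (x) x 50 (y) x 32 mm, standing upright; a strip 14 mm wide rises from its middle to an upright hanger plate 36 mm wide (y), 40 mm tall, 5 mm thick (x), with a 20 mm round eye. This point: eye centre = plate centre, 112 mm above the basket's underside. x = axis of the eye (either way round fits a peg), z up. Grip the plate's two 36 mm edges from above.
- carrier_d_eye (a point): Slide carrier with orange slide ends, 140 to 220 g: steel basket 84 (x) x 50 (y) x 32 mm, standing upright; a strip 14 mm wide rises from its middle to an upright hanger plate 36 mm wide (y), 40 mm tall, 5 mm thick (x), with a 20 mm round eye. This point: eye centre = plate centre, 112 mm above the basket's underside. x = axis of the eye (either way round fits a peg), z up. Grip the plate's two 36 mm edges from above.
- peg_0 (a point): Carriage peg 0 (nearest the blower): rod 8 mm thick, 50 mm long, standing out from the bar towards the robot (-x here), rising 15 degrees to its free tip. This point: middle of the rod's axis, 24 mm from the bar's face, 164 mm above the counter; bar top 8 mm higher. Axes as the dryer's. A hung carrier's plate is square to x, its eye centre 6 mm below the rod's axis. Pegs 80 mm apart, riding with the carriage.
- peg_1 (a point): Carriage peg 1 (second from the blower): rod 8 mm thick, 50 mm long, standing out from the bar towards the robot (-x here), rising 15 degrees to its free tip. This point: middle of the rod's axis, 24 mm from the bar's face, 164 mm above the counter; bar top 8 mm higher. Axes as the dryer's. A hung carrier's plate is square to x, its eye centre 6 mm below the rod's axis. Pegs 80 mm apart, riding with the carriage.
- peg_2 (a point): Carriage peg 2 (third from the blower): rod 8 mm thick, 50 mm long, standing out from the bar towards the robot (-x here), rising 15 degrees to its free tip. This point: middle of the rod's axis, 24 mm from the bar's face, 164 mm above the counter; bar top 8 mm higher. Axes as the dryer's. A hung carrier's plate is square to x, its eye centre 6 mm below the rod's axis. Pegs 80 mm apart, riding with the carriage.
- peg_3 (a point): Carriage peg 3 (nearest the knob): rod 8 mm thick, 50 mm long, standing out from the bar towards the robot (-x here), rising 15 degrees to its free tip. This point: middle of the rod's axis, 24 mm from the bar's face, 164 mm above the counter; bar top 8 mm higher. Axes as the dryer's. A hung carrier's plate is square to x, its eye centre 6 mm below the rod's axis. Pegs 80 mm apart, riding with the carriage.
- knob_grip (a point): Traverse knob: black bar grip 46 mm long (own x), 12 mm thick (y), 24 mm tall, white mark, on a slim stem over the blue gear case at the carriage's loading end. This point: centre of the bar, on its vertical turning axis, 28 mm above the flat case top. Pinch across the 12 mm from above. It rides on the carriage: it shifts along the dryer's y as it turns, and the hand must go with it.
- traverse_knob (a joint): Knob angle, rad, growing clockwise seen from above. Geared to the carriage: 1 rad clockwise moves it 25 mm out (+y of the dryer), anticlockwise moves it in; 0 to 4 rad is the full travel. At 0 the bar grip lies along the dryer's x. Takes about 0.3 N m; stays where left.
- carriage (a joint): Carriage position, m: 0 = home at the blower-end stop, 0.10 = loading-end stop over the drip tray. Starts between 0 and 0.03.
- dryer: Slide dryer, fixed: white base with steel drip tray (rim 26 mm high, edge towards the robot 115 mm from the origin), 190 mm end plates, two guide rods and a toothed rack along y, aluminium carriage bar, cream blower box 200 mm tall at its -y end. Origin on the counter under the rods, midway between the end plates; x away from the robot, y towards the loading end.
- tube_rack: Bystander: orange rack of capped blood tubes, 75 x 190 x 78 mm; origin under its centre. Not to be disturbed.
- oil_bottle: Bystander: small amber bottle, 40 mm across, 75 mm tall; origin under its centre. Not to be disturbed.
- reagent_bottle: Bystander: white jar with a blue cap, 68 mm across, 150 mm tall; origin under its centre. Not to be disturbed.
Not all that is in view belongs to the job. Leave any purple look-alike of the part that bears carrier_b_eye alone.

How it is judged:
On the way, in this order (a step that is already met when the one before it is completed fails the run):
1. the carriage is run out to the loading-end stop (within 4 mm) with the fingers on the traverse knob (value of joint carriage above 0.096 m and contact force between the fingers and traverse_knob above 0.3 N), for 0.1 s.
2. with the carriage still at the loading end (within 15 mm), every slide carrier present hangs by its eye on a peg (((x of carrier_a_eye in the frame of peg_0 between -0.023 and 0.023 m and y of carrier_a_eye in the frame of peg_0 between -0.008 and 0.008 m and z of carrier_a_eye in the frame of peg_0 between -0.017 and 0.006 m) or (x of carrier_a_eye in the frame of peg_1 between -0.023 and 0.023 m and y of carrier_a_eye in the frame of peg_1 between -0.008 and 0.008 m and z of carrier_a_eye in the frame of peg_1 between -0.017 and 0.006 m) or (x of carrier_a_eye in the frame of peg_2 between -0.023 and 0.023 m and y of carrier_a_eye in the frame of peg_2 between -0.008 and 0.008 m and z of carrier_a_eye in the frame of peg_2 between -0.017 and 0.006 m) or (x of carrier_a_eye in the frame of peg_3 between -0.023 and 0.023 m and y of carrier_a_eye in the frame of peg_3 between -0.008 and 0.008 m and z of carrier_a_eye in the frame of peg_3 between -0.017 and 0.006 m)) and angle between each of carrier_a_eye, carrier_b_eye, carrier_c_eye, carrier_d_eye's own z axis and vertical below 0.3 rad and ((x of carrier_b_eye in the frame of peg_0 between -0.023 and 0.023 m and y of carrier_b_eye in the frame of peg_0 between -0.008 and 0.008 m and z of carrier_b_eye in the frame of peg_0 between -0.017 and 0.006 m) or (x of carrier_b_eye in the frame of peg_1 between -0.023 and 0.023 m and y of carrier_b_eye in the frame of peg_1 between -0.008 and 0.008 m and z of carrier_b_eye in the frame of peg_1 between -0.017 and 0.006 m) or (x of carrier_b_eye in the frame of peg_2 between -0.023 and 0.023 m and y of carrier_b_eye in the frame of peg_2 between -0.008 and 0.008 m and z of carrier_b_eye in the frame of peg_2 between -0.017 and 0.006 m) or (x of carrier_b_eye in the frame of peg_3 between -0.023 and 0.023 m and y of carrier_b_eye in the frame of peg_3 between -0.008 and 0.008 m and z of carrier_b_eye in the frame of peg_3 between -0.017 and 0.006 m)) and ((x of carrier_c_eye in the frame of peg_0 between -0.023 and 0.023 m and y of carrier_c_eye in the frame of peg_0 between -0.008 and 0.008 m and z of carrier_c_eye in the frame of peg_0 between -0.017 and 0.006 m) or (x of carrier_c_eye in the frame of peg_1 between -0.023 and 0.023 m and y of carrier_c_eye in the frame of peg_1 between -0.008 and 0.008 m and z of carrier_c_eye in the frame of peg_1 between -0.017 and 0.006 m) or (x of carrier_c_eye in the frame of peg_2 between -0.023 and 0.023 m and y of carrier_c_eye in the frame of peg_2 between -0.008 and 0.008 m and z of carrier_c_eye in the frame of peg_2 between -0.017 and 0.006 m) or (x of carrier_c_eye in the frame of peg_3 between -0.023 and 0.023 m and y of carrier_c_eye in the frame of peg_3 between -0.008 and 0.008 m and z of carrier_c_eye in the frame of peg_3 between -0.017 and 0.006 m)) and ((x of carrier_d_eye in the frame of peg_0 between -0.023 and 0.023 m and y of carrier_d_eye in the frame of peg_0 between -0.008 and 0.008 m and z of carrier_d_eye in the frame of peg_0 between -0.017 and 0.006 m) or (x of carrier_d_eye in the frame of peg_1 between -0.023 and 0.023 m and y of carrier_d_eye in the frame of peg_1 between -0.008 and 0.008 m and z of carrier_d_eye in the frame of peg_1 between -0.017 and 0.006 m) or (x of carrier_d_eye in the frame of peg_2 between -0.023 and 0.023 m and y of carrier_d_eye in the frame of peg_2 between -0.008 and 0.008 m and z of carrier_d_eye in the frame of peg_2 between -0.017 and 0.006 m) or (x of carrier_d_eye in the frame of peg_3 between -0.023 and 0.023 m and y of carrier_d_eye in the frame of peg_3 between -0.008 and 0.008 m and z of carrier_d_eye in the frame of peg_3 between -0.017 and 0.006 m)) and value of joint carriage above 0.085 m), for 0.2 s.
3. the carriage is brought home to the blower-end stop (within 4 mm) with the fingers on the traverse knob (value of joint carriage below 0.004 m and contact force between the fingers and traverse_knob above 0.3 N), for 0.1 s.
At the end, for the whole second after the job is handed in: Every carrier present hangs freely with a peg through its eye (eye centre within 23 mm of the peg's middle along it, 8 mm sideways, at hanging height), upright within 0.3 rad, one to a peg; the carriage is within 5 mm of its blower-end stop (((x of carrier_a_eye in the frame of peg_0 between -0.023 and 0.023 m and y of carrier_a_eye in the frame of peg_0 between -0.008 and 0.008 m and z of carrier_a_eye in the frame of peg_0 between -0.017 and 0.006 m) or (x of carrier_a_eye in the frame of peg_1 between -0.023 and 0.023 m and y of carrier_a_eye in the frame of peg_1 between -0.008 and 0.008 m and z of carrier_a_eye in the frame of peg_1 between -0.017 and 0.006 m) or (x of carrier_a_eye in the frame of peg_2 between -0.023 and 0.023 m and y of carrier_a_eye in the frame of peg_2 between -0.008 and 0.008 m and z of carrier_a_eye in the frame of peg_2 between -0.017 and 0.006 m) or (x of carrier_a_eye in the frame of peg_3 between -0.023 and 0.023 m and y of carrier_a_eye in the frame of peg_3 between -0.008 and 0.008 m and z of carrier_a_eye in the frame of peg_3 between -0.017 and 0.006 m)) and angle between each of carrier_a_eye, carrier_b_eye, carrier_c_eye, carrier_d_eye's own z axis and vertical below 0.3 rad and ((x of carrier_b_eye in the frame of peg_0 between -0.023 and 0.023 m and y of carrier_b_eye in the frame of peg_0 between -0.008 and 0.008 m and z of carrier_b_eye in the frame of peg_0 between -0.017 and 0.006 m) or (x of carrier_b_eye in the frame of peg_1 between -0.023 and 0.023 m and y of carrier_b_eye in the frame of peg_1 between -0.008 and 0.008 m and z of carrier_b_eye in the frame of peg_1 between -0.017 and 0.006 m) or (x of carrier_b_eye in the frame of peg_2 between -0.023 and 0.023 m and y of carrier_b_eye in the frame of peg_2 between -0.008 and 0.008 m and z of carrier_b_eye in the frame of peg_2 between -0.017 and 0.006 m) or (x of carrier_b_eye in the frame of peg_3 between -0.023 and 0.023 m and y of carrier_b_eye in the frame of peg_3 between -0.008 and 0.008 m and z of carrier_b_eye in the frame of peg_3 between -0.017 and 0.006 m)) and ((x of carrier_c_eye in the frame of peg_0 between -0.023 and 0.023 m and y of carrier_c_eye in the frame of peg_0 between -0.008 and 0.008 m and z of carrier_c_eye in the frame of peg_0 between -0.017 and 0.006 m) or (x of carrier_c_eye in the frame of peg_1 between -0.023 and 0.023 m and y of carrier_c_eye in the frame of peg_1 between -0.008 and 0.008 m and z of carrier_c_eye in the frame of peg_1 between -0.017 and 0.006 m) or (x of carrier_c_eye in the frame of peg_2 between -0.023 and 0.023 m and y of carrier_c_eye in the frame of peg_2 between -0.008 and 0.008 m and z of carrier_c_eye in the frame of peg_2 between -0.017 and 0.006 m) or (x of carrier_c_eye in the frame of peg_3 between -0.023 and 0.023 m and y of carrier_c_eye in the frame of peg_3 between -0.008 and 0.008 m and z of carrier_c_eye in the frame of peg_3 between -0.017 and 0.006 m)) and ((x of carrier_d_eye in the frame of peg_0 between -0.023 and 0.023 m and y of carrier_d_eye in the frame of peg_0 between -0.008 and 0.008 m and z of carrier_d_eye in the frame of peg_0 between -0.017 and 0.006 m) or (x of carrier_d_eye in the frame of peg_1 between -0.023 and 0.023 m and y of carrier_d_eye in the frame of peg_1 between -0.008 and 0.008 m and z of carrier_d_eye in the frame of peg_1 between -0.017 and 0.006 m) or (x of carrier_d_eye in the frame of peg_2 between -0.023 and 0.023 m and y of carrier_d_eye in the frame of peg_2 between -0.008 and 0.008 m and z of carrier_d_eye in the frame of peg_2 between -0.017 and 0.006 m) or (x of carrier_d_eye in the frame of peg_3 between -0.023 and 0.023 m and y of carrier_d_eye in the frame of peg_3 between -0.008 and 0.008 m and z of carrier_d_eye in the frame of peg_3 between -0.017 and 0.006 m)) and value of joint carriage below 0.005 m); the robot touches nothing.
It fails at once if the tube rack moved by more than 30 mm or tipped (distance of tube_rack from where it was at the start of the episode above 0.03 m or angle between tube_rack's own z axis and vertical above 0.5 rad).
It fails at once if the oil bottle moved by more than 30 mm or tipped (distance of oil_bottle from where it was at the start of the episode above 0.03 m or angle between oil_bottle's own z axis and vertical above 0.5 rad).
It fails at once if the reagent bottle moved by more than 30 mm or tipped (distance of reagent_bottle from where it was at the start of the episode above 0.03 m or angle between reagent_bottle's own z axis and vertical above 0.5 rad).
Of carrier_a, carrier_b, carrier_c, carrier_d only 3 to 4 are there at a start; the rules pass over those that are not, and their reading is None.
At some moment in a run one of carrier_a, carrier_b, carrier_c, carrier_d may be knocked a few centimetres aside while the robot is not near it.
It also fails if it takes over 210 s, if anything falls off the work surface, if the arm or the gripper's body presses on something with over 40 N, if the wrist force passes 120 N, or if a joint passes its speed limit or range.

### The arm

A 7-joint arm with a two-finger parallel gripper is mounted at the origin on the work surface. World frame = base frame: x ahead of the robot, y to its left, z up, the work surface at z = 0. Lengths are in m, angles in rad, forces in N, time in s.
With the tool pointing down it reaches from about 0.425 to 0.825 m from the base axis. Payload 3.6 kg.
Tool frame: the origin (TCP) lies where the fingers leave the gripper's body, on its centre line; the fingertips stand 73 mm ahead of it and the grasp point (between the pads) lies 54 mm ahead of it; z points along the fingers, y is the line along which they close (so a half turn about z gives the same grasp; the last joint's range is limited). The gripper opens to 85 mm and grips with 20 to 120 N. Pads are 22 mm wide; open, the fingers measure 114 mm over their backs; the gripper's body (76 mm by 85 mm) begins 54 mm behind the grasp point. The pads swing forward as they close: fully open they stand 13 mm farther back than shut.
Start: joints at [-1.26, 0.615, -0.013, 1.423, 0.008, 1.103, -0.04], TCP at [0.215, 0.613, 0.304] pointing down, gripper open.
Joint ranges: [-3.12, 3.12], [-0.3, 2.06], [-1.34, 1.32], [0.26, 2.42], [-1.36, 4.5], [0.01, 1.98], [-2.84, 2.84]. Speed limits (rad/s): [2.79, 2.79, 3.14, 3.14, 3.14, 3.14, 3.14].

### API

Orientations are given as a unit quaternion [x, y, z, w].
In Python, from station import arm, snapshot, camera_info, ticket gives the robot as it stands. Calls block until the motion is done:
- arm.movep(position, orientation): joint-space move of the TCP to a pose.
- arm.line_to(position, velocity=0.15, ori=None): straight line of the TCP; ori=None keeps the orientation; velocity is the mean speed in m/s.
- arm.move_j(angles): joint-space move.
- arm.move_gripper(opening, effort=None): opening from 0.0 (shut) to 1.0 (fully open); effort is the grip in N (None keeps the last); returns when the fingers have stopped.
- arm.pause(seconds).
- arm.ik(position, orientation): joint angles nearest the present ones, or None.
- snapshot(name): name is "scene" or "side" or "wrist"; returns the picture (400x640x3 uint8, blue, green, red); there is no depth.
- camera_info(name): a dict with "fx", "fy", "cx", "cy" (pixels), "dist_coeffs" ([k1, k2, p1, p2, k3] as OpenCV has them; the pictures are not rectified), "R" (3x3) and "t" (3): a world point X has camera coordinates R X + t; the wrist camera has in their place "T_tool_cam" (4x4, takes a point from camera to tool coordinates, whose origin is the TCP and whose axes are the flange's). Camera axes: x right, y down, z forward; pixel columns grow to the right and rows downward; lengths in m; the calibration is good to about 2 mm. A picture is of the moment at which its call begins: read the wrist's pose just before it. camera_info takes no time and is no camera call.
A pose or a line that the arm cannot do raises arm.MotionError and nothing moves.
- ticket.finish_job(): hands the job in; it is judged then, once.
Readings, each from a call of its own:
- arm.read_time(): time.
- arm.read_joint_positions(): joint angles.
- arm.read_dq(): joint speeds.
- arm.read_effort(): joint torques, N m.
- arm.read_tool_pos(): TCP position.
- arm.read_eef_rot(): TCP orientation.
- arm.read_ft_force(): force on the tool from outside, world axes, zero at the start.
- arm.read_wrist_torque(): the same for the moment, N m.
- arm.read_opening(): opening from 0.0 (shut) to 1.0 (fully open).
- arm.read_finger_force(): force on a finger pad.
Only numpy, scipy, OpenCV 4.12 (cv2) and the standard library are available. Lean on these libraries where they do the work, as an engineer would, in place of code of your own. Each camera call takes 0.05 s, during which the arm holds its last target. There are 200 camera calls.

## Working session

There is one attempt and no reset: what is moved stays moved. The work goes in short steps, each a Python script; the robot and the scene stay as the last script left them, time stands still between calls to the robot, and variables do not carry over. Pictures are saved under pics/ and viewed, at most 14 in all, crops included, and the job is handed in when it is done.

```bash
ls; mkdir -p pics
python3 - <<'E'
from station import *
import cv2,numpy as np
for n in ("scene","side"):
    cv2.imwrite(f"pics/{n}0.png",snapshot(n)); c=camera_info(n); print(n,c)
    R=np.array(c['R']);print("pos",-R.T@np.array(c['t']))
print(camera_info("wrist")); print(arm.read_tool_pos(),arm.read_eef_rot(),arm.read_time())
E
```

```text
pics
scene {'fx': 375.19849911641234, 'fy': 375.19849911641234, 'cx': 317.2807129185645, 'cy': 198.20634265893105, 'dist_coeffs': array([-0.0600015,  0.       ,  0.       ,  0.       ,  0.       ]), 'R': array([[ 0.88445345,  0.46656272,  0.00783138],
       [ 0.28777573, -0.53216563, -0.79623167],
       [-0.36732442,  0.70648353, -0.60494115]]), 't': array([-0.41634834,  0.01123368,  1.46327615])}
pos [ 0.90250501 -0.8335497   0.89740115]
side {'fx': 398.36655587896564, 'fy': 398.36655587896564, 'cx': 326.71360139788266, 'cy': 200.43319618925045, 'dist_coeffs': array([-0.03664669,  0.        ,  0.        ,  0.        ,  0.        ]), 'R': array([[-0.77426881, -0.63277677,  0.01006767],
       [-0.36095711,  0.42849017, -0.82831524],
       [ 0.51982475, -0.64497266, -0.56017185]]), 't': array([0.34269489, 0.29996759, 1.32390158])}
pos [-0.31458341  0.94219652  0.98662999]
{'fx': 344.25749564662596, 'fy': 344.25749564662596, 'cx': 317.9986832035143, 'cy': 193.33126159130688, 'dist_coeffs': array([-0.0389299,  0.       ,  0.       ,  0.       ,  0.       ]), 'T_tool_cam': array([[-1.62325621e-03, -9.55796237e-01, -2.94025369e-01,
         7.45332034e-02],
       [ 9.99998055e-01, -1.22209863e-03, -1.54808336e-03,
        -6.34371907e-04],
       [ 1.12032425e-03, -2.94027310e-01,  9.55796362e-01,
        -7.04978187e-02],
       [ 0.00000000e+00,  0.00000000e+00,  0.00000000e+00,
         1.00000000e+00]])}
[0.21520705 0.61278051 0.30285237] [ 1.68049648e-01  9.85777846e-01 -1.14785512e-03 -1.88334844e-04] 0.1
```

View pics/scene0.png

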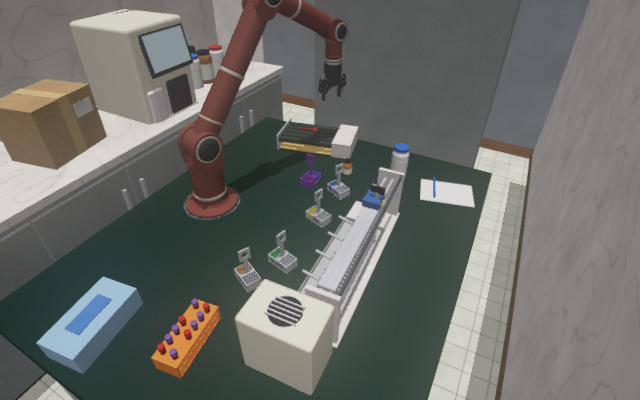

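View pics/side0.png

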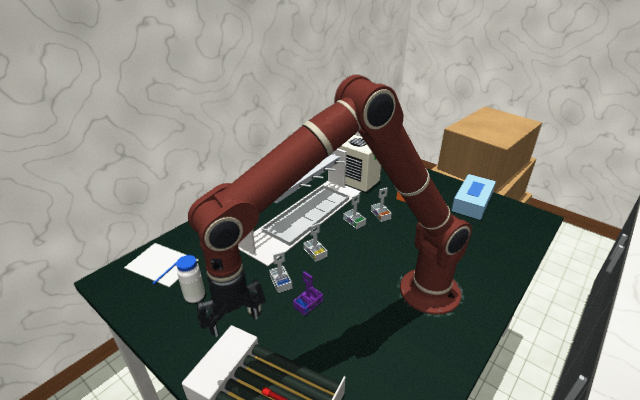

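Scene: carriers orange (245,275), green (283,258), yellow (318,213), blue (339,187). The purple look-alike is at (311,175) and has to be left alone. The knob is at (377,190), the white jar at (400,158) and the oil bottle at (347,168). I'll enlarge that area.

```bash
cat > h.py <<'E'
from station import arm, snapshot, camera_info, ticket
import cv2, numpy as np
from scipy.spatial.transform import Rotation as Ro
def ray(name,uv,pose=None):
    c=camera_info(name); K=np.array([[c['fx'],0,c['cx']],[0,c['fy'],c['cy']],[0,0,1]])
    p=cv2.undistortPoints(np.array([[uv]],float),K,np.array(c['dist_coeffs']))[0,0]
    d=np.array([p[0],p[1],1.])
    if name!="wrist":
        R=np.array(c['R']); return -R.T@np.array(c['t']), R.T@d
    T=np.array(c['T_tool_cam']); P,q=pose; Rt=Ro.from_quat(q).as_matrix()
    return Rt@T[:3,3]+P, Rt@T[:3,:3]@d
def onz(name,uv,z,pose=None):
    o,d=ray(name,uv,pose); return o+d*(z-o[2])/d[2]
def two(r1,r2):
    A=[];b=[]
    for o,d in (r1,r2):
        d=d/np.linalg.norm(d); M=np.eye(3)-np.outer(d,d); A.append(M); b.append(M@o)
    return np.linalg.solve(A[0]+A[1],b[0]+b[1])
def proj(name,X,pose=None):
    c=camera_info(name); K=np.array([[c['fx'],0,c['cx']],[0,c['fy'],c['cy']],[0,0,1]])
    X=np.atleast_2d(np.array(X,float))
    if name!="wrist": R,t=np.array(c['R']),np.array(c['t'])
    else:
        T=np.array(c['T_tool_cam']); P,q=pose; M=np.eye(4); M[:3,:3]=Ro.from_quat(q).as_matrix(); M[:3,3]=P
        I=np.linalg.inv(M@T); R,t=I[:3,:3],I[:3,3]
    return cv2.projectPoints(X,cv2.Rodrigues(R)[0],t,K,np.array(c['dist_coeffs']))[0][:,0]
def pose(): return np.array(arm.read_tool_pos()),np.array(arm.read_eef_rot())
def down(yaw):  # tool z down; tool y axis (closing) at yaw+90: tool x along heading yaw
    x=np.array([np.cos(yaw),np.sin(yaw),0]); z=np.array([0,0,-1.]); return Ro.from_matrix(np.c_[x,np.cross(z,x),z]).as_quat()
E
python3 - <<'E'
from h import *
im=cv2.imread("pics/scene0.png"); cv2.imwrite("pics/c1.png",cv2.resize(im[150:300,225:425],(800,600),interpolation=cv2.INTER_CUBIC))
for n,uv in dict(blue=(338,174),yel=(319,199),grn=(281,240),ora=(243,256),pur=(310,160)).items(): print(n,onz("scene",uv,.112).round(3))
print('knob',onz("scene",(377,190),.2))
E
```

```text
blue [0.424 0.255 0.112]
yel [0.433 0.083 0.112]
grn [ 0.427 -0.153  0.112]
ora [ 0.366 -0.261  0.112]
pur [0.282 0.293 0.112]
knob [0.62576522 0.10922674 0.2       ]
```

View pics/c1.png

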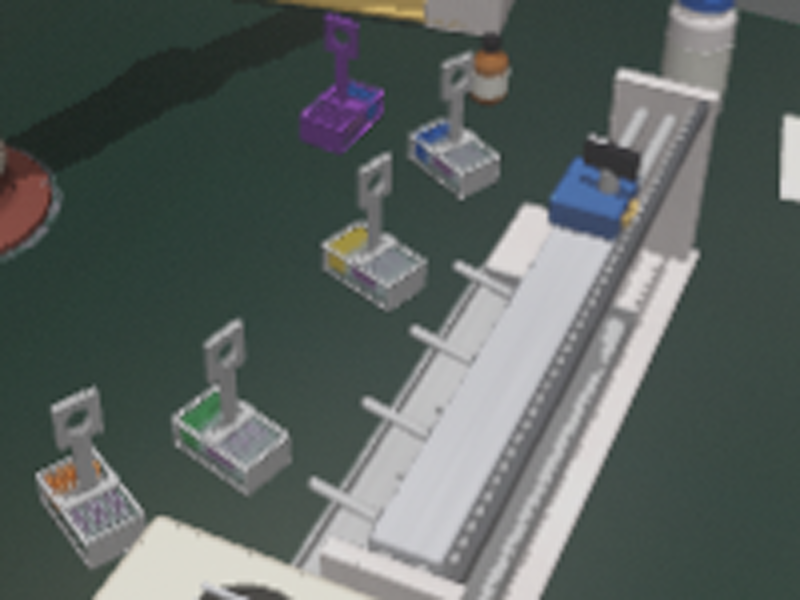

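The peg tips are at about (304,271) for peg 0 and (340,216) for peg 3, and the knob grip is at (378,189). Next I'll work out the dryer's axes and look at the knob with the wrist camera.

Run:
```python
from h import *
f=lambda x,y:(225+x/4,150+y/4)
tips=[onz("scene",f(*p),.1705) for p in [(315,484),(368,403),(414,331),(458,266)]]
roots=[onz("scene",f(*p),.1575) for p in [(380,517),(430,436),(474,359),(510,292)]]
tips=np.array(tips);roots=np.array(roots);print(tips.round(3));print(roots.round(3))
d=tips[3]-tips[0];print("yaw y-axis",np.degrees(np.arctan2(-d[0],d[1])),np.linalg.norm(d))
yaw=np.arctan2(-d[0],d[1])
k=onz("scene",f(612,158),.2); print(k)
for y in (yaw,yaw+np.pi):
    # camera offset: look at k from above; shift tool so that knob near view centre
    P=np.array([k[0],k[1],.40]); 
    q=arm.ik(P,down(y)); print(y,q)
q=arm.ik(np.array([k[0],k[1],.38]),down(yaw+np.pi))
try:
    arm.movep([k[0],k[1],.38],down(yaw+np.pi))
except arm.MotionError as e:
    print(e); arm.movep([k[0],k[1],.38],down(yaw))
p=pose(); im=snapshot("wrist"); cv2.imwrite("pics/w1.png",im); np.savez("pics/w1.npz",P=p[0],q=p[1])
print(p, proj("wrist",[k],p),arm.read_joint_positions())
cv2.imwrite("pics/side1.png",snapshot("side"))
```

```text
[[ 0.574 -0.273  0.17 ]
 [ 0.57  -0.193  0.17 ]
 [ 0.566 -0.114  0.17 ]
 [ 0.563 -0.033  0.17 ]]
[[ 0.618 -0.268  0.157]
 [ 0.615 -0.189  0.157]
 [ 0.61  -0.107  0.157]
 [ 0.604 -0.028  0.157]]
yaw y-axis 2.780619474862296 0.23991280705333803
[0.62761728 0.11331103 0.2       ]
0.04853096508142276 [-0.60952045  0.61412089  0.75528172  1.31951544 -0.41525388  1.36621261
 -1.38660164]
3.190123618671216 [-0.2502251   0.53007364  0.06629085  1.30626371 -0.03470492  1.30636595
  1.4353912 ]
(array([0.62729068, 0.11489165, 0.37982301]), array([-2.54279361e-02,  9.99676509e-01,  4.86429467e-04, -2.47535278e-04])) [[317.19810045 191.12819802]] [-0.24571112  0.54080327  0.05396135  1.34317615 -0.03011575  1.25869059
  1.43148296]
```

View pics/w1.png

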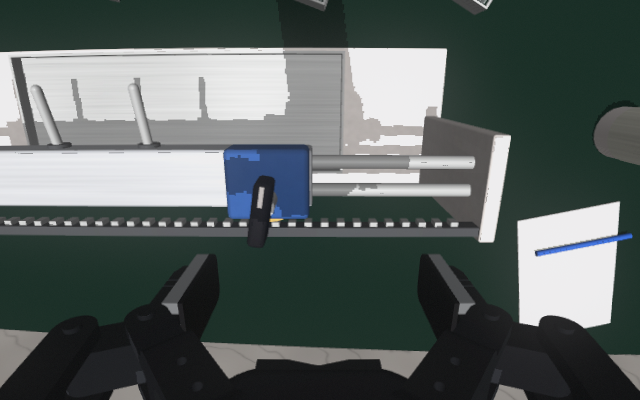

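The knob grip runs from (265,178) to (256,246) in the wrist view, turned about 0.14 rad clockwise. The peg spacing comes out at 80 mm, as specified. I'll triangulate the knob and take the arm there.

Run:
```python
from h import *
im=cv2.imread("pics/w1.png"); z=np.load("pics/w1.npz"); p=(z['P'],z['q'])
m=(im.max(2)<60).astype(np.uint8); w=np.zeros_like(m); w[170:252,236:290]=1; m&=w
n,l,s,c=cv2.connectedComponentsWithStats(m); i=1+s[1:,4].argmax(); print(s[i],c[i])
pts=np.argwhere(l==i)[:,::-1].astype(np.float32); print(cv2.minAreaRect(pts))
K=two(ray("scene",(378,189.5)),ray("wrist",(260.5,212),p)); print("knob tri",K,proj("scene",[K]),proj("wrist",[K],p))
for h in (.19,.2,.21,.22,.23): print(h,onz("scene",(378,189.5),h)[:2],onz("wrist",(260.5,212),h,p)[:2])
# tip pegs in wrist view: peg3 tip, peg2 tip
print(onz("wrist",(134,88),.1705,p),onz("wrist",(37,90),.1705,p))
```

```text
[ 236  176   54   76 1872] [261.64476496 223.67094017]
((262.5, 213.5), (75.0, 53.0), 90.0)
knob tri [0.63749745 0.07512191 0.22742487] [[377.60411758 189.57595577]] [[261.20140559 213.62065075]]
0.19 [0.62367567 0.12688802] [0.65037941 0.06868094]
0.2 [0.62761728 0.11331103] [0.6466252  0.07027258]
0.21 [0.63155888 0.09973404] [0.64287099 0.07186422]
0.22 [0.63550048 0.08615705] [0.63911678 0.07345585]
0.23 [0.63944208 0.07258006] [0.63536256 0.07504749]
[ 0.55876021 -0.03465758  0.1705    ] [ 0.56291356 -0.11472081  0.1705    ]
```

Run:
```python
from h import *
K=np.array([.6375,.075,.227]); y=.0485+np.pi-.14
arm.movep([K[0],K[1],K[2]+.054+.05],down(y)); arm.move_gripper(.6)
p=pose(); im=snapshot("wrist"); cv2.imwrite("pics/w2.png",im); np.savez("pics/w2.npz",P=p[0],q=p[1])
print(p[0],arm.read_joint_positions(),proj("wrist",[K,K+[0,0,.012]],p))
```

```text
[0.63756826 0.07556048 0.33160887] [-0.20284658  0.58042597  0.08938931  1.41155999 -0.05384215  1.15118933
  1.37384294] [[318.83288646 229.414206  ]
 [318.87993574 238.57469546]]
```

View pics/w2.png

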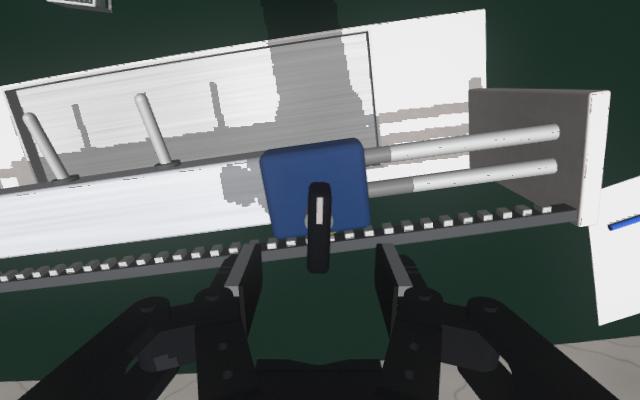

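The gripper is lined up with the knob. I'll descend, pinch it and turn it out.

```bash
cat >> h.py <<'E'
YAW=.0485; EX=np.array([np.cos(YAW),np.sin(YAW),0]); EY=np.array([-np.sin(YAW),np.cos(YAW),0])
E
python3 - <<'E'
from h import *
K=np.array([.6375,.075,.227]); a0=.14
arm.line_to(K+[0,0,.057],velocity=.06)
print("down",arm.read_ft_force()); arm.move_gripper(0,40); print("op",arm.read_opening(),arm.read_finger_force(),arm.read_ft_force())
P0=np.array(arm.read_tool_pos())
a=a0
while a<4.05:
    a=min(a+.2,4.06)
    try: arm.line_to(P0+EY*.025*(min(a,4.0)-a0),velocity=.03,ori=down(YAW+np.pi-a))
    except arm.MotionError as e: print("ERR",a,e,arm.read_joint_positions()); break
    F=np.array(arm.read_ft_force());M=np.array(arm.read_wrist_torque()); print(round(a,2),F.round(1),M.round(2),np.round(arm.read_joint_positions()[6],2),round(arm.read_finger_force(),1))
    if np.linalg.norm(F)>50: print("force!"); break
p=pose(); print(p,arm.read_time()); np.savez("pics/w3.npz",P=p[0],q=p[1]); cv2.imwrite("pics/w3.png",snapshot("wrist"))
E
```

```text
down [-0.07288684 -0.91885212 -0.29072633]
op 0.15721143478210073 39.00839567184448 [-0.7547486   2.23305567  2.45353301]
0.34 [-0.3 -1.4  1.7] [-0.34  0.05  0.07] 1.2 39.1
0.54 [-0.8 -2.5  0.7] [-0.72  0.2   0.08] 1.03 39.2
0.74 [-2.6 -5.1  3.3] [-0.96  0.47  0.01] 0.85 39.3
0.94 [-3.3 -5.3  3.3] [-1.07  0.67  0.04] 0.67 39.4
1.14 [-4.7 -4.9  4. ] [-1.12  0.9   0.04] 0.5 39.5
1.34 [-5.2 -4.7  4.8] [-1.15  1.06 -0.01] 0.32 39.5
1.54 [-5.8 -4.8  5.3] [-1.23  1.36  0.04] 0.15 39.6
1.74 [-7.6 -5.2  6.5] [-1.22  1.56  0.05] -0.03 39.7
1.94 [-8.7 -5.4  7.5] [-1.22  1.88  0.04] -0.2 39.8
2.14 [-8.4 -5.3  7.6] [-1.16  2.04  0.06] -0.38 39.8
2.34 [-11.   -4.7   8.3] [-1.06  2.23  0.08] -0.55 39.9
2.54 [-10.9  -4.8   8.9] [-1.04  2.48 -0.01] -0.73 40.0
2.74 [-12.4  -4.4   9.7] [-0.92  2.64  0.14] -0.91 40.0
2.94 [-12.7  -3.6   9.5] [-0.81  2.8   0.09] -1.08 40.1
3.14 [-13.4  -3.7  10.2] [-0.71  2.86  0.1 ] -1.26 40.1
3.34 [-13.8  -2.3  11.3] [-0.64  2.92  0.15] -1.44 40.1
3.54 [-12.8  -2.2   9.7] [-0.51  2.83  0.08] -1.62 40.1
3.74 [-12.4  -0.9  10.4] [-0.33  2.82  0.11] -1.8 40.1
3.94 [-12.4  -0.5   9.3] [-0.2   2.61  0.11] -1.98 40.1
4.06 [-9.9 -1.5  9.6] [-0.28  2.18 -0.29] -2.09 40.4
(array([0.63022037, 0.1726053 , 0.28454977]), array([ 9.07012727e-01, -4.21076271e-01, -4.73930306e-03,  4.74889345e-04])) 11.65
```

Run:
```python
from h import *
im=snapshot("scene"); cv2.imwrite("pics/s2.png",im); z=np.load("pics/w3.npz"); print(z['P'])
a=cv2.resize(im[140:290,290:430],(400,429)); b=cv2.imread("pics/w3.png")
cv2.imwrite("pics/c2.png",np.hstack([a,cv2.resize(b,(400,250),interpolation=cv2.INTER_AREA) if 0 else np.vstack([cv2.resize(b,(400,250)),np.zeros((179,400,3),np.uint8)])]))
```

```text
[0.63022037 0.1726053  0.28454977]
```

View pics/c2.png

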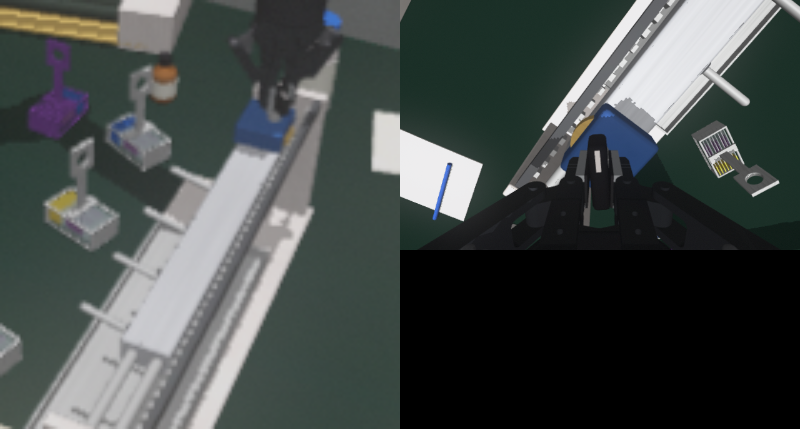

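Run:
```python
from h import *
P=np.array(arm.read_tool_pos()); 
arm.line_to(P,velocity=.03,ori=down(YAW+np.pi-4.2)); print(np.round(arm.read_ft_force(),1),np.round(arm.read_wrist_torque(),2),arm.read_finger_force())
arm.pause(.3)
f=lambda x,y:(290+x/(400/140),140+y/(429/150))
t=np.array([onz("scene",f(*p),.1705) for p in [(84,306),(117,257),(148,211),(172,168)]]);print(t.round(4))
arm.line_to(P,velocity=.03,ori=down(YAW+np.pi-4.06))
arm.move_gripper(.6); arm.line_to(P+[0,0,.09],velocity=.15)
arm.move_gripper(1.0)
# look over the carriers: one wrist view from high above each group
for i,(x,y) in enumerate([(.45,.17),(.45,-.2)]):
    arm.movep([x,y,.36],down(YAW+np.pi)); p=pose(); im=snapshot("wrist"); cv2.imwrite(f"pics/v{i}.png",im); np.savez(f"pics/v{i}.npz",P=p[0],q=p[1]); print(p[0],arm.read_joint_positions())
cv2.imwrite("pics/v.png",np.vstack([cv2.resize(cv2.imread(f"pics/v{i}.png")[:300],(640,300)) for i in (0,1)])); cv2.imwrite("pics/s3.png",snapshot("scene")); print(arm.read_time())
```

```text
[-4.7 -3.5  5.4] [-0.61  0.91  1.86] 82.95114800333977
[[ 0.5692 -0.1771  0.1705]
 [ 0.5663 -0.0994  0.1705]
 [ 0.5632 -0.0184  0.1705]
 [ 0.5552  0.063   0.1705]]
[0.45027309 0.16956937 0.35962088] [ 0.35223973  0.49702443 -1.14399997  1.78792623  0.48863551  1.17941862
  0.6767413 ]
[ 0.45041272 -0.19836535  0.36031816] [ 1.14174472  0.54976667 -1.21375194  1.7600379   0.54730151  1.2231909
  1.40192895]
18.2167
```

View pics/v.png

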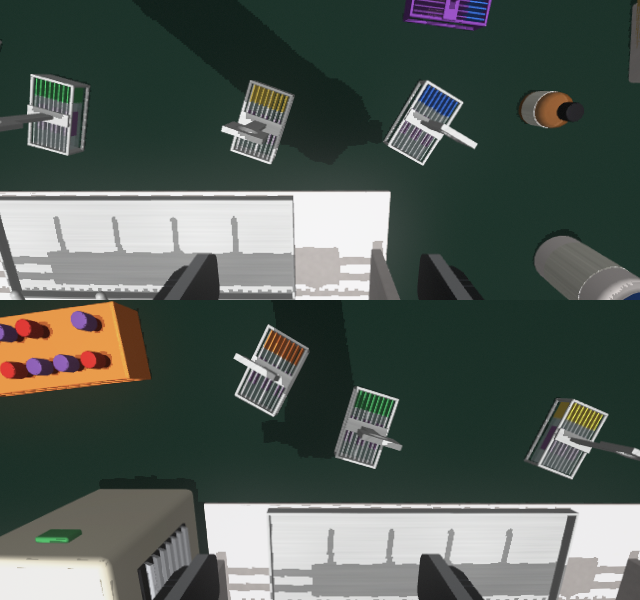

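The carriage is hard against its stop: the twist moment is up to 1.9 N m and the pegs have moved about 96 mm. View v0 shows yellow (262,122) and blue (425,122); view v1 shows orange (272,70) and green (367,127). I'll take the rim corners and solve for the poses.

Run:
```python
from h import *
C=dict(blue=(0,[(425,81),(463,101),(424,164),(386,143)],(338,174)),yellow=(0,[(250,81),(294,95),(272,163),(231,150)],(319,199)),
 green=(1,[(357,87),(398,100),(375,167),(335,157)],(281,240)),orange=(1,[(269,25),(309,49),(274,116),(236,94)],(243,256)))
for n,(i,cs,uv) in C.items():
    z=np.load(f"pics/v{i}.npz");p=(z['P'],z['q'])
    X=np.array([onz("wrist",c,.032,p) for c in cs]); c=X.mean(0)
    l=(X[3]+X[2]-X[0]-X[1])/2; yaw=np.arctan2(l[1],l[0])
    print(n,c[:2].round(4),"yaw rel dryer",round(yaw-YAW,3),"len",np.linalg.norm(l).round(4),"w",np.linalg.norm(X[1]-X[0]).round(4),"eye scene",onz("scene",uv,.112)[:2].round(3))
print(onz("wrist",(231,110),.112,(np.load("pics/v0.npz")['P'],np.load("pics/v0.npz")['q'])))
q0=np.array(arm.read_joint_positions()); 
for s in (0,np.pi,-np.pi):
  for x,y in [(.44,.27),(.44,-.15),(.6,-.15),(.59,.06)]: 
    q=arm.ik([x,y,.2],down(YAW+s)); print(s,x,y,None if q is None else np.round(q,2))
```

```text
blue [0.408  0.2879] yaw rel dryer -0.505 len 0.0808 w 0.0498 eye scene [0.424 0.255]
yellow [0.4168 0.1021] yaw rel dryer -0.339 len 0.0817 w 0.0507 eye scene [0.433 0.083]
green [ 0.4181 -0.1458] yaw rel dryer -0.284 len 0.0813 w 0.0486 eye scene [ 0.427 -0.153]
orange [ 0.3615 -0.2548] yaw rel dryer -0.511 len 0.0815 w 0.0487 eye scene [ 0.366 -0.261]
[0.3979458  0.08710672 0.112     ]
0 0.44 0.27 [-1.24  0.83  1.13  1.95 -0.91  1.   -1.19]
0 0.44 -0.15 [-0.22  0.59  0.75  2.08 -0.62  0.71 -0.58]
0 0.6 -0.15 [-0.29  0.86  0.94  1.66 -0.79  1.05 -0.62]
0 0.59 0.06 [-0.73  0.92  1.13  1.73 -0.93  1.12 -0.82]
3.141592653589793 0.44 0.27 [-0.04  0.7  -0.87  1.91  0.7   0.87  0.34]
3.141592653589793 0.44 -0.15 [ 0.93  0.68 -1.01  2.05  0.78  0.86  1.08]
3.141592653589793 0.6 -0.15 [ 0.72  0.86 -0.95  1.62  0.77  1.08  1.17]
3.141592653589793 0.59 0.06 [ 0.38  0.81 -0.92  1.7   0.75  1.02  0.82]
-3.141592653589793 0.44 0.27 [-0.04  0.7  -0.87  1.91  0.7   0.87  0.34]
-3.141592653589793 0.44 -0.15 [ 0.93  0.68 -1.01  2.05  0.78  0.86  1.08]
-3.141592653589793 0.6 -0.15 [ 0.72  0.86 -0.95  1.62  0.77  1.08  1.17]
-3.141592653589793 0.59 0.06 [ 0.38  0.81 -0.92  1.7   0.75  1.02  0.82]
```

```bash
cat >> h.py <<'E'
CAR=dict(orange=((.3615,-.2548),-.511,0),green=((.4181,-.1458),-.284,1),yellow=((.4168,.1021),-.339,2),blue=((.408,.2879),-.505,3))
def peg(i): return np.array([.5563,.0624,.164])+EX*.024-EY*.08*(3-i)
HUE=dict(orange=(8,19),green=(50,75),yellow=(22,34),blue=(105,118))
G=np.array([0,0,.054+.003])
def grab(n,c=None,yaw=None):
    c0,y0,i=CAR[n]; c=np.array([*(c if c is not None else c0),.112]); y=YAW+np.pi+(y0 if yaw is None else yaw)
    arm.movep(c+G+[0,0,.10],down(y)); arm.move_gripper(1.0)
    p=pose(); im=snapshot("wrist"); np.savez(f"pics/g_{n}.npz",P=p[0],q=p[1]); cv2.imwrite(f"pics/g_{n}.png",im)
    return c,y
def pick(c,y):
    arm.line_to(c+G,velocity=.1); arm.move_gripper(0,40)
    o=arm.read_opening(); print("grip",round(o,3),round(arm.read_finger_force(),1))
    arm.line_to(c+G+[0,0,.17],velocity=.15); print("lifted",np.round(arm.read_ft_force(),1),round(arm.read_opening(),3))
E
python3 - <<'E'
from h import *
arm.move_j([-.246,.54,.054,1.343,-.03,1.259,1.431])
c,y=grab("orange"); print(np.round(arm.read_joint_positions(),2)); p=pose()
print(proj("wrist",[c,c+[0,0,.02]],p))
E
```

```text
[ 0.35  0.35  0.28  2.05 -0.14  0.76  1.83]
[[318.56318035 198.90816368]
 [318.5746867  208.59920042]]
```

View pics/g_orange.png

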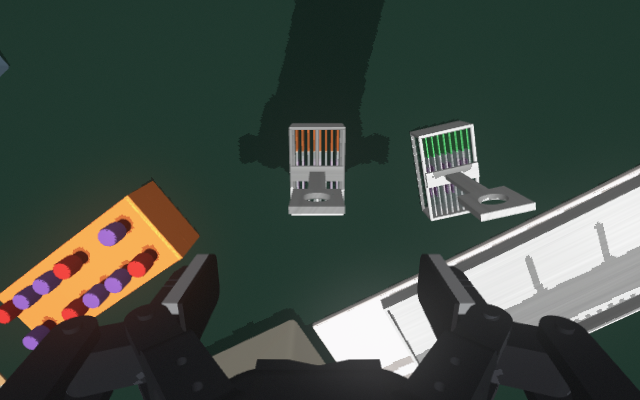

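The orange eye is at (317,198), against a prediction of (318,199), so the pose is right. I'll pick it and stop short of peg 0.

```bash
cat >> h.py <<'E'
UX=np.array([*(EX[:2]*np.cos(np.radians(15))),-np.sin(np.radians(15))])  # along rod from tip to root
def approach(i,gz=0,off=np.zeros(3)):
    s=peg(i)+G+off-UX*.060; hi=s.copy(); hi[2]=.30
    arm.movep(hi,down(YAW+np.pi)); arm.line_to(s,velocity=.12)
E
python3 - <<'E'
from h import *
c=np.array([.3615,-.2548,.112]); pick(c,0)
approach(0); p=pose(); print(p[0],np.round(arm.read_joint_positions(),2))
im=snapshot("wrist"); m=peg(0); print(proj("wrist",[m-UX*.025,m,m+UX*.024],p).round(1)); sc=snapshot("scene"); cv2.imwrite("pics/s4.png",sc); print(proj("scene",[m-UX*.025,m-UX*.06]).round(1))
cv2.imwrite("pics/a0.png",np.hstack([cv2.resize(im[:,120:520],(400,400)),cv2.resize(sc[190:310,250:370],(400,400))]))
E
```

```text
grip 0.411 39.8
lifted [-0.6  0.3 -1.6] 0.416
[ 0.53415293 -0.17968405  0.23736021] [ 0.2   0.56  0.12  1.77 -0.09  0.82  1.99]
[[322.1 326. ]
 [322.  356.6]
 [321.8 381.6]]
[[318.9 246.9]
 [307.8 240.8]]
```

View pics/a0.png

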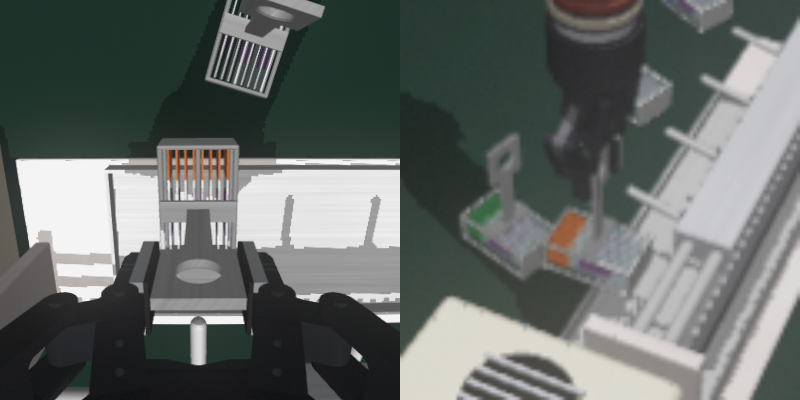

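The eye and the peg tip line up sideways (both at x≈318 px). I'll insert.

```bash
cat >> h.py <<'E'
def insert(i):
    s=np.array(arm.read_tool_pos())
    t=s+UX*.060
    for k in (.02,.035,.05,.060):
        arm.line_to(s+UX*k,velocity=.05); F=np.array(arm.read_ft_force()); print("ins",k,F.round(1))
        if np.linalg.norm(F)>18: print("blocked"); return False
    arm.line_to(t+[0,0,-.006],velocity=.03); print("low",np.round(arm.read_ft_force(),1))
    arm.move_gripper(.72); arm.pause(.3); a=np.array(arm.read_tool_pos())
    arm.line_to(a+[0,0,.10],velocity=.12); arm.pause(.1); return True
E
python3 - <<'E'
from h import *
print(insert(0)); sc=snapshot("scene"); p=pose(); im=snapshot("wrist"); cv2.imwrite("pics/s5.png",sc)
cv2.imwrite("pics/a1.png",np.hstack([cv2.resize(im[:,120:520],(400,400)),cv2.resize(sc[150:310,230:390],(400,400))])); print(arm.read_time(), proj("scene",[peg(0)+[0,0,-.006]]), proj("wrist",[peg(0)],p))
E
```

```text
ins 0.02 [-0.8 -0.8 -2.2]
ins 0.035 [-0.6 -0.4 -1.9]
ins 0.05 [-0.   0.5 -2.5]
ins 0.06 [-0.4 -1.  -1.7]
low [ 0.4  0.4 -1.1]
True
30.1167 [[326.85685215 252.81788443]] [[320.09553603 202.99017743]]
```

View pics/a1.png

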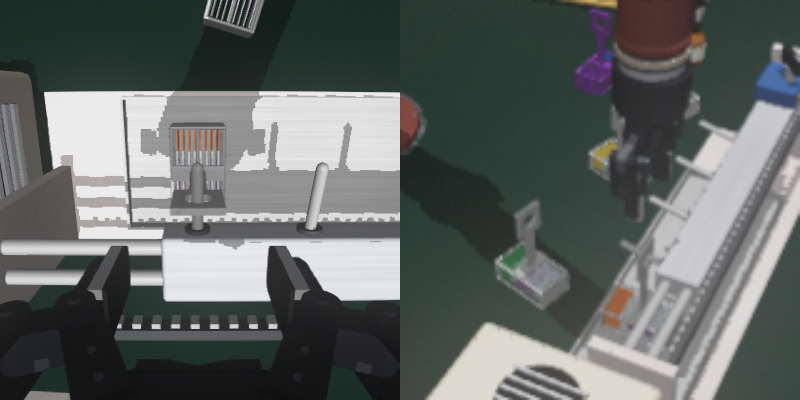

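Orange hangs on peg 0. For each of the others I'll check the colour patch at hover against the orange reference, to catch a knock, and then pick and hang it.

```bash
cat >> h.py <<'E'
def patch(n):
    im=cv2.imread(f"pics/g_{n}.png"); z=np.load(f"pics/g_{n}.npz"); h=cv2.cvtColor(im,cv2.COLOR_BGR2HSV)
    lo,hi=HUE[n]; m=((h[...,0]>=lo)&(h[...,0]<=hi)&(h[...,1]>110)&(h[...,2]>70)).astype(np.uint8); m[:60]=0; m[260:]=0
    m[:,:215]=0; m[:,425:]=0
    m=cv2.morphologyEx(m,cv2.MORPH_CLOSE,np.ones((7,7)))
    k,l,s,ce=cv2.connectedComponentsWithStats(m); 
    if k<2: return None
    i=1+s[1:,4].argmax(); X=onz("wrist",ce[i],.03,(z['P'],z['q'])); r=cv2.minAreaRect(np.argwhere(l==i)[:,::-1].astype(np.float32))
    c,y,_=CAR[n]; d=X[:2]-c; a=YAW+y
    return np.round([d@[np.cos(a),np.sin(a)],d@[-np.sin(a),np.cos(a)]],4),s[i,4],ce[i].round(0),r[1],r[2]
E
python3 - <<'E'
from h import *
print(patch("orange"))
c,y=grab("green"); r=patch("green"); print(r); 
if r and abs(r[0][0]-patch("orange")[0][0])<.005 and abs(r[0][1])<.006:
    pick(c,y); approach(1); p=pose(); print(p[0]-(peg(1)+G-UX*.06)); cv2.imwrite("pics/a2.png",snapshot("wrist")); ok=insert(1); print(ok)
cv2.imwrite("pics/s6.png",snapshot("scene")); print(arm.read_time(),np.round(arm.read_joint_positions(),2))
E
```

```text
(array([-0.0294, -0.0016]), np.int32(914), array([317., 140.]), (20.0, 43.0), 90.0)
(array([-0.0298, -0.0003]), np.int32(897), array([319., 139.]), (20.0, 42.0), 90.0)
grip 0.415 39.7
lifted [ 0.5  0.1 -1. ] 0.41
[ 0.00020257 -0.00057465  0.00086469]
ins 0.02 [-0.1 -0.5 -1.4]
ins 0.035 [ 0.2  0.8 -1.2]
ins 0.05 [ 0.2  0.2 -2.4]
ins 0.06 [-0.3  0.5 -0.5]
low [0.6 0.3 0. ]
True
39.5 [ 0.04  0.52  0.14  1.57 -0.08  1.05  1.82]
```

Run:
```python
from h import *
for n,i in (("yellow",2),("blue",3)):
    c,y=grab(n); r=patch(n); print(n,r)
    if not(r and abs(r[0][0]+.0295)<.005 and abs(r[0][1])<.006): print("STOP"); break
    pick(c,y); approach(i); print((pose()[0]-(peg(i)+G-UX*.06)).round(4)); 
    if not insert(i): break
cv2.imwrite("pics/s7.png",snapshot("scene")); p=pose(); np.savez("pics/w7.npz",P=p[0],q=p[1]); im=snapshot("wrist"); cv2.imwrite("pics/w7.png",im)
sc=cv2.imread("pics/s7.png")
cv2.imwrite("pics/a3.png",np.hstack([cv2.resize(im[:,120:520],(400,400)),cv2.resize(sc[130:290,230:390],(400,400))]))
print(arm.read_time(),np.round(arm.read_joint_positions(),2))
```

```text
yellow (array([-0.029 , -0.0011]), np.int32(916), array([318., 140.]), (21.0, 43.0), 90.0)
grip 0.413 39.7
lifted [-0.1  0.5 -1.3] 0.41
[0.0004 0.0006 0.0007]
ins 0.02 [ 0.2  0.2 -1.5]
ins 0.035 [-0.4  0.  -1.9]
ins 0.05 [-0.8 -0.5 -2.1]
ins 0.06 [-0.4  0.1 -2.3]
low [ 0.2 -0.5  0.2]
blue (array([-0.0289,  0.001 ]), np.int32(916), array([320., 140.]), (20.0, 43.0), 90.0)
grip 0.409 40.1
lifted [-0.6  0.3 -2.6] 0.413
[0.0004 0.0007 0.0005]
ins 0.02 [ 0.4 -0.8 -1.7]
ins 0.035 [-0.1  0.3 -2.7]
ins 0.05 [ 1.6 -2.  -1.9]
ins 0.06 [-0.1  0.4 -2.5]
low [-0.3  0.2 -0.2]
59.6083 [-0.31  0.51  0.26  1.61 -0.14  1.04  1.61]
```

View pics/a3.png

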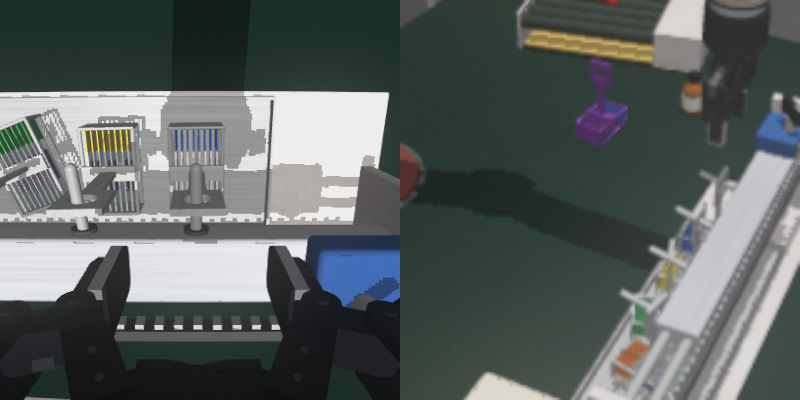

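Yellow and blue hang square, but green on peg 1 looks turned. I'll take a closer look from above it.

Run:
```python
from h import *
P=peg(1)+[0,0,.20]-EX*.02; arm.line_to(P,velocity=.2); p=pose(); im=snapshot("wrist"); np.savez("pics/w8.npz",P=p[0],q=p[1]); cv2.imwrite("pics/w8.png",im[0:330])
print([proj("wrist",[peg(i)-[0,0,.006]],p).round(0) for i in range(4)])
```

```text
[array([[223., 205.]]), array([[317., 205.]]), array([[411., 205.]]), array([[503., 205.]])]
```

View pics/w8.png

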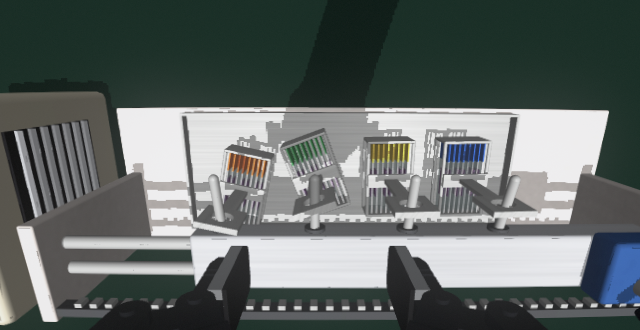

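All four eyes sit at their peg middles. Orange and green have turned a little about vertical. I'll compute orange's yaw and whether it will clear the blower-side end plate at home.

Run:
```python
from h import *
z=np.load("pics/w8.npz");p=(z['P'],z['q'])
d=lambda X:np.round([(X-peg(0))@EX,(X-peg(0))@EY],4)
print("endplate",d(onz("wrist",(140,174),.19,p)),d(onz("wrist",(33,228),.19,p)))
for n,(a,b) in dict(orange=((226,146),(274,157)),green=((280,152),(324,129)),yellow=((363,137),(413,137)),blue=((440,138),(490,138))).items():
    A,B=[onz("wrist",q,.078,p) for q in (a,b)]; v=B-A; print(n,d(A),d(B),"w",np.linalg.norm(v).round(4),"yaw",round(np.arctan2(-(v@EX),v@EY),3))
arm.pause(.5); im=snapshot("wrist"); old=cv2.imread("pics/w8.png"); print("diff",np.abs(im[100:240,200:520].astype(int)-old[100:240,200:520]).max(), (np.abs(im[100:240,200:520].astype(int)-old[100:240,200:520]).max(2)>40).sum())
```

```text
endplate [-0.0346 -0.05  ] [ 0.0089 -0.1434]
orange [-0.037  -0.0146] [-0.0253  0.035 ] w 0.051 yaw -0.231
green [-0.0306  0.0415] [-0.0544  0.0873] w 0.0516 yaw 0.479
yellow [-0.0463  0.1276] [-0.0465  0.1794] w 0.0518 yaw 0.003
blue [-0.0456  0.2077] [-0.0459  0.2604] w 0.0528 yaw 0.006
diff 180 8810
```

```bash
cat >> h.py <<'E'
def yaws(show=True):
    p=pose(); im=snapshot("wrist"); h=cv2.cvtColor(im,cv2.COLOR_BGR2HSV); out={}
    for n,(lo,hi) in HUE.items():
        m=((h[...,0]>=lo)&(h[...,0]<=hi)&(h[...,1]>100)&(h[...,2]>60)).astype(np.uint8); m[240:]=0; m[:80]=0
        m=cv2.morphologyEx(m,cv2.MORPH_CLOSE,np.ones((5,5))); k,l,s,ce=cv2.connectedComponentsWithStats(m)
        ii=[i for i in range(1,k) if 180<ce[i][0]<560]
        if not ii: out[n]=None; continue
        i=max(ii,key=lambda i:s[i,4]); r=cv2.boxPoints(cv2.minAreaRect(np.argwhere(l==i)[:,::-1].astype(np.float32)))
        W=np.array([onz("wrist",q,.076,p) for q in r]); e=max((W[1]-W[0],W[2]-W[1]),key=np.linalg.norm); e*=np.sign(e@EY)
        c=onz("wrist",ce[i],.076,p)-peg(CAR[n][2]); out[n]=(round(float(np.arctan2(-(e@EX),e@EY)),2),np.round([c@EX,c@EY],3).tolist(),int(s[i,4]))
    return out
E
python3 - <<'E'
from h import *
for k in range(4):
    print(round(arm.read_time(),2),np.round(arm.read_tool_pos(),4),yaws()); arm.pause(.4)
E
```

```text
61.2 [ 0.568  -0.0972  0.364 ] {'orange': (-0.21, [-0.017, 0.005], 612), 'green': (0.36, [-0.032, -0.012], 545), 'yellow': (0.03, [-0.03, -0.004], 660), 'blue': (0.0, [-0.03, -0.004], 682)}
61.65 [ 0.5681 -0.0972  0.364 ] {'orange': (-0.21, [-0.016, 0.005], 637), 'green': (0.36, [-0.032, -0.012], 543), 'yellow': (0.0, [-0.03, -0.004], 663), 'blue': (0.0, [-0.03, -0.004], 683)}
62.1 [ 0.568  -0.0972  0.364 ] {'orange': (-0.21, [-0.017, 0.005], 619), 'green': (0.36, [-0.032, -0.012], 540), 'yellow': (0.0, [-0.03, -0.004], 659), 'blue': (0.0, [-0.03, -0.004], 684)}
62.55 [ 0.5681 -0.0972  0.364 ] {'orange': (-0.21, [-0.017, 0.005], 630), 'green': (0.36, [-0.032, -0.012], 549), 'yellow': (0.0, [-0.03, -0.004], 657), 'blue': (0.0, [-0.03, -0.004], 688)}
```

All four are at rest with their eyes on the pegs, and orange clears the end plate by about 10 mm at home. I'll turn the knob back slowly.

Run:
```python
from h import *
K4=np.array([.6375,.075,.227])+EY*.025*3.86
q=arm.ik(K4+[0,0,.15],down(YAW+np.pi-4.02)); print(np.round(q,2))
arm.line_to(np.array(arm.read_tool_pos())+[0,0,.04]); arm.movep(K4+[0,0,.147],down(YAW+np.pi-4.02)); arm.move_gripper(.6)
j=arm.read_joint_positions(); print(np.round(j,2)); p=pose(); im=snapshot("wrist"); np.savez("pics/w9.npz",P=p[0],q=p[1]); cv2.imwrite("pics/w9.png",im[60:360]); print(p[0]-K4,proj("wrist",[K4+[0,0,.012]],p))
```

```text
[-0.81  0.79  1.13  1.31 -0.7   1.46 -2.14]
[-0.81  0.79  1.13  1.31 -0.7   1.46 -2.14]
[ 3.58001298e-05 -1.44256425e-04  1.47054753e-01] [[317.34500315 212.6829455 ]]
```

View pics/w9.png

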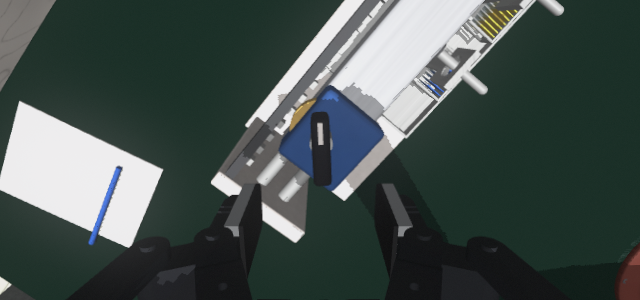

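Run:
```python
from h import *
K4=np.array([.6375,.075,.227])+EY*.025*3.86
arm.line_to(K4+[0,0,.057],velocity=.08); print(np.round(arm.read_ft_force(),1)); arm.move_gripper(0,45); print(arm.read_opening(),np.round(arm.read_ft_force(),1))
P0=np.array(arm.read_tool_pos()); a=4.02
while a>-.09:
    a=max(a-.2,-.1)
    try: arm.line_to(P0+EY*.025*(max(a,0)-4.0),velocity=.02,ori=down(YAW+np.pi-a))
    except arm.MotionError as e: print("ERR",a,e); break
    F=np.array(arm.read_ft_force()); j=arm.read_joint_positions(); print(round(a,2),F.round(1),np.round(arm.read_wrist_torque()[2],2),np.round([j[2],j[6]],2),round(arm.read_finger_force(),1))
    if np.linalg.norm(F)>50: print("force!"); break
print(arm.read_time(),arm.read_tool_pos())
```

```text
[ 0.1 -0.5 -0.3]
0.15250148569394048 [-5.7 -1.9  4.3]
3.82 [-1.5  1.   2.1] -0.27 [ 1.04 -1.88] 44.1
3.62 [-1.4  1.5  1.9] -0.18 [ 0.99 -1.71] 44.1
3.42 [-2.3  2.8  1.5] -0.17 [ 0.94 -1.53] 44.2
3.22 [-0.7  3.8  2.4] -0.07 [ 0.89 -1.35] 44.2
3.02 [0.1 4.7 1.4] -0.05 [ 0.84 -1.17] 44.2
2.82 [-0.9  5.1  2.3] -0.11 [ 0.78 -0.99] 44.2
2.62 [-1.3  6.8  2.7] 0.01 [ 0.73 -0.82] 44.3
2.42 [-2.   5.6  3.4] 0.02 [ 0.68 -0.64] 44.3
2.22 [-1.9  7.1  3. ] -0.02 [ 0.62 -0.47] 44.3
2.02 [-2.1  6.7  3.5] 0.0 [ 0.57 -0.29] 44.4
1.82 [-4.2  5.7  3.5] -0.03 [ 0.51 -0.12] 44.4
1.62 [-3.9  6.2  4.4] -0.03 [0.46 0.06] 44.5
1.42 [-4.6  5.   4.9] 0.02 [0.4  0.23] 44.5
1.22 [-6.4  5.2  6. ] 0.0 [0.35 0.41] 44.6
1.02 [-5.4  6.3  6.1] -0.04 [0.29 0.58] 44.6
0.82 [-7.   4.7  6.4] -0.06 [0.24 0.76] 44.6
0.62 [-7.4  3.6  7.2] -0.03 [0.18 0.94] 44.7
0.42 [-6.9  4.8  7.6] -0.06 [0.13 1.11] 44.7
0.22 [-7.1  4.6  7.4] -0.05 [0.08 1.29] 44.8
0.02 [-7.4  5.1  6.4] -0.12 [0.02 1.47] 44.8
-0.1 [-4.7  5.6  5.6] 0.22 [-0.01  1.57] 49.3
77.0917 [0.63548456 0.07177507 0.28460993]
```

Run:
```python
from h import *
P=np.array(arm.read_tool_pos())
arm.line_to(P,velocity=.02,ori=down(YAW+np.pi+.25)); arm.pause(.3); print(np.round(arm.read_ft_force(),1),np.round(arm.read_wrist_torque(),2),arm.read_finger_force())
arm.line_to(P,velocity=.02,ori=down(YAW+np.pi+.04)); arm.move_gripper(.6); print(np.round(arm.read_ft_force(),1))
arm.line_to(P+[0,0,.11],velocity=.12)
Q=peg(1)-EY*.1+[0,0,.22]-EX*.02; Q[1]+=.02
arm.movep(Q,down(YAW+np.pi)); arm.pause(.3); p=pose(); im=snapshot("wrist"); cv2.imwrite("pics/fw.png",im); sc=snapshot("scene"); cv2.imwrite("pics/fs.png",sc)
m=[peg(i)-EY*.1-[0,0,.006] for i in range(4)]; print(proj("wrist",m,p).round(0).tolist(),proj("scene",m).round(0).tolist())
cv2.imwrite("pics/f.png",np.vstack([im[60:330],cv2.resize(sc[170:290,270:490],(640,349))[:320]]))
f=yaws(); print(f,arm.read_time())
```

```text
[-3.3  6.1  4.9] [ 1.1   0.59 -2.97] 121.83760195970535
[-0.7 -0.9 -0.2]
[[207.0, 196.0], [296.0, 196.0], [384.0, 196.0], [472.0, 196.0]] [[311.0, 278.0], [324.0, 258.0], [335.0, 239.0], [346.0, 223.0]]
{'orange': (-0.23, [-0.017, -0.094], 572), 'green': (0.35, [-0.033, -0.11], 530), 'yellow': (0.0, [-0.03, -0.103], 603), 'blue': (0.0, [-0.03, -0.102], 601)} 81.025
```

View pics/f.png

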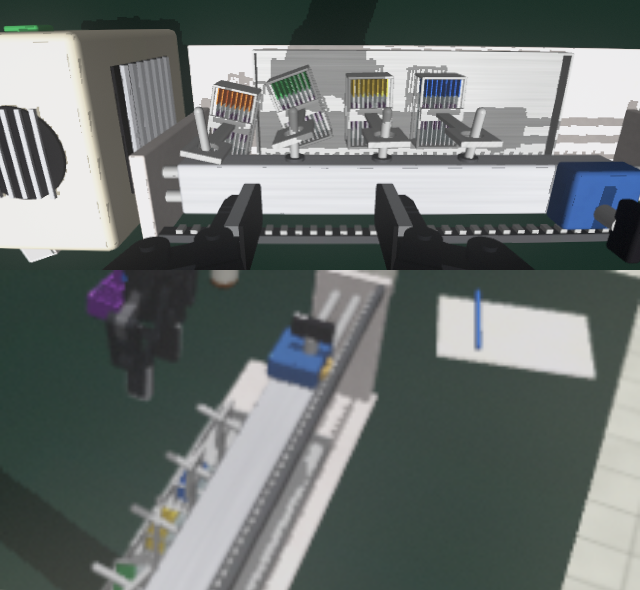

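Run:
```python
from h import *
arm.line_to(np.array(arm.read_tool_pos())+[0,0,.05]); print(np.round(arm.read_ft_force(),1)); print(ticket.finish_job())
```

```text
[-0.8 -0.3 -0.1]
the job is handed in; nothing more can be done
None
```

I hung all four carriers (orange, green, yellow and blue on pegs 0 to 3), brought the carriage home to the blower-end stop and handed the job in; orange and green hang on their pegs turned about 13° and 20° about vertical, and no verdict came back.

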